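Ease the cap off a microscope lamp housing with a wedge

TASK

Take the wedge out of the green holder and use it to ease the tight blue cap away from the white lamp housing: work it into the seam at the two pairs of ears in turn, a little on one side and then the other, until the cap stands at least 10 mm off its seat on both sides, and never let one side get more than 6 mm ahead of the other. Move the cap only with the wedge, not with the gripper. Then put the wedge back upright in the holder as you found it, and leave the other things on the bench where they are.

Things in the scene. Friction and masses are not known exactly. Their poses are not given: they have to be found in the camera images.
- housing: White lamp housing, an 84 mm drum in a cradle 200 x 130 x 10 mm bolted to the bench. Origin on the bench under the drum's axis (65 mm up), in the plane of the cap's inner face when home. x along the axis towards the blue cap, y left, z up. The seam is a groove from x = -5 mm (fixed face) to 0 (cap face when home), ended by a spigot 20 mm from the axis.
- cap: Blue finned cap, 100 mm across, 52 mm long. Its frame coincides with housing's when home. Tight on two hidden dowels at axis height, 42 mm left and right of the axis: each side takes about 7 N along housing x to move, stays where left, opens 16 mm at most. Opening one side turns the cap about the other side's dowel. It cannot come off altogether.
- cap_left (a point): Inner face of the cap's left ear, 66 mm from the axis. Its x in housing's frame is the left opening (0 home). Ears (a pair each side, one on each half) lean outwards 40 deg from vertical: out from the axis along u = (0, +-sin 40, cos 40), + left. 28 mm wide, 12 mm thick, reaching 73 mm from the axis; faces parallel from 20 to 66 mm, then flared 45 deg to a mouth 19 mm wide.
- cap_right (a point): The same point on the cap's right ear (-y side): its x in housing's frame is the right opening.
- fixed_left (a point): Inner face of the fixed left ear, 66 mm from the axis, 5 mm from cap_left when home. Dark cheeks 30 mm apart flank the groove, so the 22 mm blade enters only along u (within about 10 deg). This ear does not yield: as the blade goes in, the wedge must drift towards the cap by 0.15 mm per mm of depth.
- fixed_right (a point): The same point on the fixed right ear.
- wedge: Plastic wedge, 123 mm long, standing in the holder. Origin at the blade's tip, z from tip to handle, x across the thickness. Yellow blade 22 mm wide, 3 mm thick at the tip, growing evenly to 18 mm at 50 mm, straight to 56; collar 40 x 44 mm to 64; orange handle 18 (x) by 26 mm (y) to 123. Grip it across x, tool along it, TCP 90 mm from the tip. Half a turn about z is the same. About 0.12 kg.
- holder: Green block 70 x 74 mm, 62 mm high, fixed to the bench, with a slot 26 mm (x) by 30 mm (y) through it from above. Origin on the bench at its centre, z up. The wedge stands in it tip down, x and y along the holder's, collar resting on the block's top, tip 6 mm above the bench.
- tip_box: Loose pipette-tip box, 87 x 122 mm, 56 mm high, origin under its centre. Leave alone.
- reagent: Loose amber bottle, 60 mm across, 125 mm high, origin under its centre. Leave alone.
- dishes: Loose stack of round culture dishes, 90 mm across, 45 mm high, origin under its centre. Leave alone.
There are look-alikes about, which are no part of the job. There is more than one size of the wedge; the one meant has the size given above. Of the things shaped like the holder, the green one is meant.

How it is judged:
On the way, in this order (a step that is already met when the one before it is completed fails the run):
1. the wedge is taken out of the holder (z of wedge in the frame of holder above 0.05 m), for 0.1 s.
2. one side of the cap is eased open by more than 3 mm, with the wedge (x of any of cap_left, cap_right in the frame of housing above 0.003 m and contact force between wedge and cap above 0.5 N), for 0.1 s.
3. the other side too is open by more than 3 mm, with the wedge (x of each of cap_left, cap_right in the frame of housing above 0.003 m and contact force between wedge and cap above 0.5 N), for 0.1 s.
4. both sides are open by more than 9 mm, with the wedge (x of each of cap_left, cap_right in the frame of housing above 0.009 m and contact force between wedge and cap above 0.5 N), for 0.1 s.
At the end, for the whole second after the job is handed in: Both sides of the cap are open by more than 9 mm; the wedge stands upright (within 7 degrees) in the holder's slot, collar down on the block (within 5 mm in height, 12 mm sideways), at rest and released (x of each of cap_left, cap_right in the frame of housing above 0.009 m and z of wedge in the frame of holder between 0.001 and 0.011 m and horizontal distance between wedge and holder below 0.012 m and angle between wedge's own z axis and vertical below 0.12 rad and linear speed of wedge below 0.02 m/s); the robot touches nothing.
It fails at once if one side of the cap gets more than about 7 mm ahead of the other (cap askew by more than 0.085 rad) (angle between the x axis of cap and the x axis of housing, either way round above 0.085 rad).
It fails at once if the gripper or arm pushes on the cap (over 3 N) (contact force between any of the fingers, the arm and cap above 3 N).
It fails at once if a bystander is moved by more than 20 mm (distance of any of tip_box, reagent, dishes from where it was at the start of the episode above 0.02 m).
It also fails if it takes over 72 s, if anything falls off the work surface, if the arm or the gripper's body presses on something with over 40 N, if the wrist force passes 120 N, or if a joint passes its speed limit or range.

ROBOT

A 6-joint arm with a two-finger parallel gripper is mounted at the origin on the work surface. World frame = base frame: x ahead of the robot, y to its left, z up, the work surface at z = 0. Lengths are in m, angles in rad, forces in N, time in s.
With the tool pointing down it reaches from about 0.35 to 0.725 m from the base axis. Payload 6 kg.
Tool frame: the origin (TCP) lies between the finger pads, 19 mm behind the fingertips; this is the grasp point; z points along the fingers, y is the line along which they close (so a half turn about z gives the same grasp; the last joint's range is limited). The gripper opens to 85 mm and grips with 20 to 120 N. Pads are 22 mm wide; open, the fingers measure 114 mm over their backs; the gripper's body (76 mm by 85 mm) begins 54 mm behind the grasp point. The pads swing forward as they close: fully open they stand 13 mm farther back than shut.
Start: joints at [-0.826, 0.04, 0.085, 0, -1.615, -0.334], TCP at [0.24, -0.55, 0.25] pointing down, gripper open.
Joint ranges: [-2.56, 2.56], [-1.29, 2.01], [-1.08, 1.49], [-3.29, 1.98], [-2.81, -0.18], [-2.99, 2.99]. Speed limits (rad/s): [2.57, 2.57, 3.01, 3.14, 3.14, 3.14].

INTERFACE

Orientations are given as a rotation vector (axis times angle).
In Python, from station import sensors, capture, robot, outline_of gives the robot as it stands. The module is installed in compiled form; this text tells all that it offers.
- The arm moves only by the tool drive_tool, never from a script. Its arguments are lists of equal length, an entry for each row: "offset": the shift along the tool's x, y, z each as a share of 8 cm, from -1 to 1, a list of three; "dr": the turn, a rotation vector about the tool's x, y, z each as a share of 0.5 rad, from -1 to 1, a list of three; "claw": the opening, from 0 (shut) to 1 (fully open). In form: {"offset": [[tx, ty, tz], ...], "dr": [[wx, wy, wz], ...], "claw": [claw, ...]}. A call has 1 to 10 rows; each row shifts and turns the commanded pose from where the row before left it, along the tool's axes as they then stand; what a row does not reach is not made up. A row lasts 1/12 s, in which the tool goes at most 41.7 mm and 7.16 degrees, less where a joint would pass 70% of its speed; a pose out of reach is approached as far as the arm can. A call with a number of a shift or a turn outside -1 to 1 is refused whole. A call with a gripper value outside its range is refused whole. The fingers move at their own pace and stop on an object; "force" is the grip in N (left out, the last holds). Time passes only in rows, so rows that do not move let the fingers close. It gives the time, the measured TCP pose, the force, the opening and the grip force at its end, in the units of the state.
- sensors.sense(): the state, without advancing time (a new reading comes with each control period).
- capture(name): name is "scene" or "top" or "wrist"; returns a dict with "frame" (480x640x3 uint8, red, green, blue), "mtx" (3x3 intrinsics, pixels), "eye" and "rotation" of the camera in the world. Camera axes: x right, y up, looking along -z (the intrinsics and any distortion apply to the point x, -y, -z); pixel columns grow to the right and rows downward; lengths in m; the calibration is good to about 2 mm. A picture is of the moment at which its call begins. There is no depth.
- robot.finish_job(): hands the job in; it is judged then, once.
Trained networks look in the newest picture that a camera, given by its name, has taken for a name from the list of things; names that differ only in an ending like _2 or _b are one class to them, and where a whole thing is asked for, a point or a joint stands for the part that bears it (a point fixed in the world has none). Each returns a list of dicts, best first, with "score" (0 to 1); they miss things now and then, are a little off and sometimes report something else, mostly with a low value. They report only what shows in the picture. A call takes as long as a camera call. They do not tell look-alikes from the thing itself.
- outline_of(thing, camera): "region" (480x640 bool, what is visible of it) and "extent" ([left, top, right, bottom] in pixels, round what is visible of it).
The state is a dict: "time": time; "joint_positions": joint angles; "qd": joint speeds; "tau": joint torques, N m; "eef_pos": TCP position; "eef_rot": TCP orientation; "ft_force": force on the tool from outside, world axes, zero at the start; "wrist_torque": the same for the moment, N m; "finger_gap": finger opening in m; "grip_force": force on a finger pad.
Only numpy, scipy, OpenCV 4.12 (cv2) and the standard library are available. Lean on these libraries where they do the work, as an engineer would, in place of code of your own. Each camera call takes 0.05 s, during which the arm holds its last target. There are 200 camera calls.

## Working session

There is one attempt and no reset: what is moved stays moved. The work goes in short steps, Python scripts to look and compute and a tool call to move; the robot and the scene stay as the last step left them, time stands still between calls to the robot, and variables do not carry over. Pictures are saved under pics/ and viewed, at most 10 in all, crops included, and the job is handed in when it is done.

Besides the shell and the picture viewer there is one more tool, called as name(argument=value, ...) on one line, values as JSON. drive_tool: Moves the arm, as the interface text tells. Its arguments: {"type":"object","properties":{"offset":{"type":"array"},"dr":{"type":"array"},"claw":{"type":"array"},"force":{"type":"number"}},"required":["offset","dr","claw"]}

```bash
mkdir -p pics; cat > h.py <<'E'
import numpy as np,cv2
from scipy.spatial.transform import Rotation as R
from station import sensors,capture,robot,outline_of
E
python3 - <<'E'
from h import *
import pickle
d={}
for c in ["scene","top"]:
    f=capture(c); d[c]=f
    cv2.imwrite(f"pics/{c}0.png",f["frame"][:,:,::-1])
    print(c,f["mtx"].tolist(),np.round(f["eye"],4).tolist(),np.round(f["rotation"],4).tolist(),[k for k in f])
    for t in ["housing","cap","wedge","holder","tip_box","reagent","dishes"]:
        for o in outline_of(t,c): print(c,t,round(o["score"],2),o["extent"])
pickle.dump(d,open("d0.pkl","wb"))
s=sensors.sense();print({k:np.round(v,3).tolist() for k,v in s.items()})
E
```

```text
scene [[451.85400093281635, 0.0, 312.6261354883398], [0.0, 451.85400093281635, 237.4176410141989], [0.0, 0.0, 1.0]] [0.8366, 0.6331, 0.6296] [0.3043, 1.1344, 2.3881] ['frame', 'mtx', 'eye', 'rotation']
scene housing 0.87 [231.6, 182.4, 332.7, 267.9]
scene housing 0.35 [239.9, 198.9, 276.3, 244.5]
scene cap 0.76 [239.5, 199.7, 271.7, 243.6]
scene wedge 0.85 [421.3, 285.1, 465.6, 304.8]
scene wedge 0.62 [392.6, 285.0, 426.8, 331.1]
scene holder 0.9 [461.7, 340.6, 545.5, 425.4]
scene holder 0.74 [366.6, 301.8, 439.9, 376.0]
scene tip_box 0.62 [214.9, 163.7, 260.9, 211.4]
scene tip_box 0.35 [231.4, 182.3, 331.7, 267.8]
scene reagent 0.6 [243.2, 310.8, 278.5, 385.2]
scene dishes 0.74 [156.3, 197.7, 202.2, 234.7]
top [[581.1003416100007, 0.0, 322.42538740255975], [0.0, 581.1003416100007, 247.2975786133869], [0.0, 0.0, 1.0]] [0.2668, 0.0864, 1.4446] [0.1432, -0.134, -1.5666] ['frame', 'mtx', 'eye', 'rotation']
top housing 0.69 [347.2, 209.2, 412.3, 293.1]
top housing 0.42 [433.2, 165.3, 473.5, 204.4]
top cap 0.94 [364.4, 211.7, 410.5, 240.2]
top wedge 0.85 [232.8, 260.5, 248.7, 280.4]
top wedge 0.78 [243.4, 315.2, 276.3, 332.0]
top holder 0.89 [163.6, 283.4, 206.3, 323.2]
top holder 0.67 [222.4, 251.1, 264.1, 295.6]
top tip_box 0.96 [439.4, 230.7, 493.9, 265.8]
top reagent 0.9 [255.7, 165.8, 283.4, 192.7]
top dishes 0.95 [433.7, 165.5, 468.0, 206.8]
{'time': 0.8, 'joint_positions': [-0.826, 0.04, 0.085, 0.0, -1.615, -0.334], 'qd': [0.0, 0.001, -0.001, 0.001, -0.001, 0.0], 'tau': [0.0, -36.789, 34.742, 6.932, -0.001, -0.0], 'eef_pos': [0.24, -0.55, 0.25], 'eef_rot': [0.641, -3.076, -0.0], 'ft_force': [-0.403, -0.081, 0.181], 'wrist_torque': [-0.009, 0.059, -0.012], 'grip_force': 0.0, 'finger_gap': 0.085}
```

View pics/scene0.png

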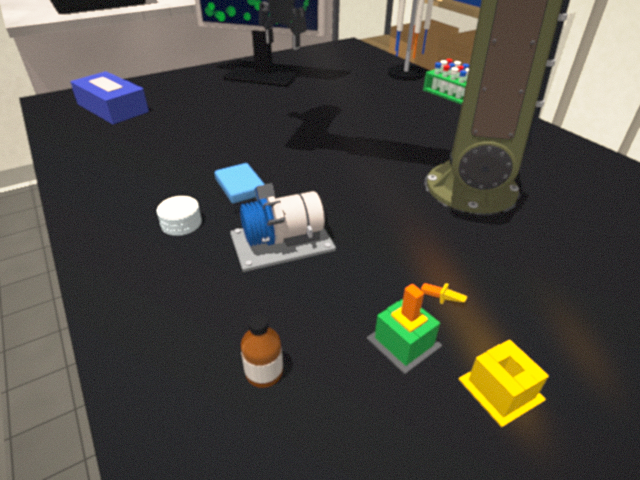

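View pics/top0.png

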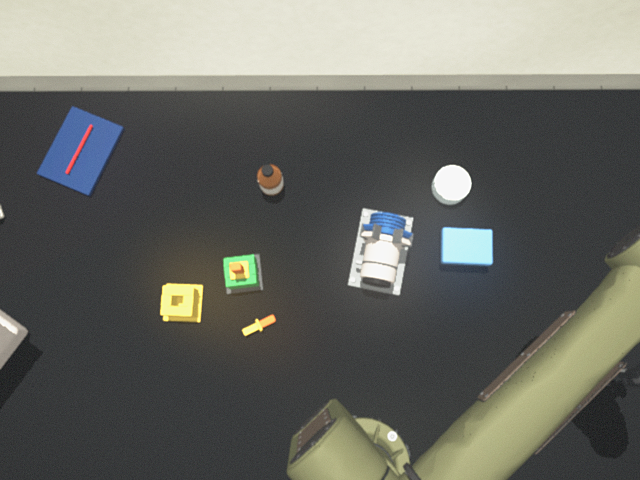

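```bash
cat >> h.py <<'E'
def proj(f,P):
    P=np.atleast_2d(P); Rm=R.from_rotvec(f["rotation"]).as_matrix()
    c=(P-np.array(f["eye"]))@Rm; K=np.array(f["mtx"])
    u=np.c_[c[:,0],-c[:,1],-c[:,2]]@K.T
    return u[:,:2]/u[:,2:]
def back(f,uv,z):
    uv=np.atleast_2d(uv).astype(float); K=np.array(f["mtx"])
    r=np.c_[uv,np.ones(len(uv))]@np.linalg.inv(K).T
    d=np.c_[r[:,0],-r[:,1],-r[:,2]]@R.from_rotvec(f["rotation"]).as_matrix().T
    e=np.array(f["eye"]); return e+d*((z-e[2])/d[:,2])[:,None]
def rect(pts):
    b=cv2.boxPoints(cv2.minAreaRect((pts[:,:2]*1000).astype(np.float32)))/1000
    return b
E
python3 - <<'E'
from h import *
import pickle
d=pickle.load(open("d0.pkl","rb")); f=d["top"]; im=f["frame"].astype(int)
r,g,b=im[...,0],im[...,1],im[...,2]
box=np.zeros(r.shape,bool); box[245:305,215:272]=1
m=((g>70)&(g>1.6*r)&(g>1.4*b)&box)
ys,xs=np.nonzero(m); print(len(xs),xs.min(),xs.max(),ys.min(),ys.max())
print("holder top",np.round(rect(back(f,np.c_[xs,ys],.062)),3).tolist())
m=((r>180)&(g>70)&(g<230)&(b<90)&box); ys,xs=np.nonzero(m); print(xs.min(),xs.max(),ys.min(),ys.max())
for z in(.07,.129): print(z,np.round(rect(back(f,np.c_[xs,ys],z)),3).tolist())
box[:]=0; box[200:300,340:420]=1
m=(im.min(2)>60)&box; ys,xs=np.nonzero(m)
bb=rect(back(f,np.c_[xs,ys],.01));print("cradle",np.round(bb,3).tolist(),bb.mean(0))
o=cv2.resize(f["frame"][195:305,335:425],None,fx=6,fy=6,interpolation=cv2.INTER_CUBIC)[:600]
o2=cv2.resize(d["scene"]["frame"][175:275,225:340],None,fx=5,fy=5,interpolation=cv2.INTER_CUBIC)
cv2.imwrite("pics/c.png",cv2.resize(np.hstack([cv2.resize(o,(450,500)),cv2.resize(o2,(575,500))]),(800,390))[:,:,::-1])
E
```

```text
578 223 257 254 286
holder top [[0.41600000858306885, 0.3269999921321869], [0.4259999990463257, 0.25], [0.49900001287460327, 0.2590000033378601], [0.48899999260902405, 0.335999995470047]]
232 244 265 278
0.07 [[0.4309999942779541, 0.29600000381469727], [0.4449999928474426, 0.27399998903274536], [0.4699999988079071, 0.2879999876022339], [0.4560000002384186, 0.3109999895095825]]
0.129 [[0.42399999499320984, 0.28700000047683716], [0.43700000643730164, 0.26600000262260437], [0.460999995470047, 0.2800000011920929], [0.4480000138282776, 0.3019999861717224]]
cradle [[0.3919999897480011, -0.14900000393390656], [0.6449999809265137, -0.1509999930858612], [0.6460000276565552, 0.05000000074505806], [0.3930000066757202, 0.050999999046325684]] [ 0.51891106 -0.04964178]
```

View pics/c.png

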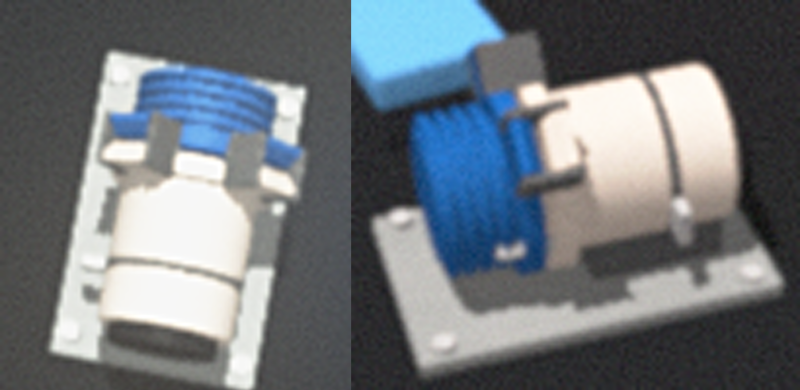

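drive_tool(offset=[[-0.314,0.289,-0.133],[-0.314,0.289,-0.133],[-0.314,0.289,-0.133],[-0.314,0.289,-0.133],[-0.314,0.289,-0.133],[-0.314,0.289,-0.133],[-0.314,0.289,-0.133],[-0.314,0.289,-0.133],[-0.314,0.289,-0.133],[-0.314,0.289,-0.133]], dr=[[0,0,0],[0,0,0],[0,0,0],[0,0,0],[0,0,0],[0,0,0],[0,0,0],[0,0,0],[0,0,0],[0,0,0]], claw=[1,1,1,1,1,1,1,1,1,1])

```text
time: 1.63
eef_pos: [0.3777, -0.2362, 0.3573]
eef_rot: [-0.64, 3.075, -0.0]
ft_force: [1.5, -0.9, 0.5]
finger_gap: 0.0853
grip_force: 0.0
```

drive_tool(offset=[[-0.314,0.289,-0.133],[-0.314,0.289,-0.133],[-0.314,0.289,-0.133],[-0.314,0.289,-0.133],[-0.314,0.289,-0.133],[-0.314,0.289,-0.133],[0,0,0],[0,0,0]], dr=[[0,0,0],[0,0,0],[0,0,0],[0,0,0],[0,0,0],[0,0,0],[0,0,0],[0,0,0]], claw=[1,1,1,1,1,1,1,1])

```text
time: 2.3
eef_pos: [0.4609, -0.049, 0.4202]
eef_rot: [0.645, -3.074, -0.0]
ft_force: [-0.6, 0.2, -0.5]
finger_gap: 0.0854
grip_force: 0.0
```

```bash
python3 - <<'E'
from h import *
import pickle
d=pickle.load(open("d0.pkl","rb")); t=d["top"]
B=back(t,[(363.2,207.8),(413.2,217.6),(399,294.5),(348.3,285.3)],.01);print(np.round(B,3).tolist(),B.mean(0))
s=sensors.sense();print(np.round(s["eef_pos"],4),np.round(s["eef_rot"],4),np.round(s["joint_positions"],2),s["time"])
f=capture("wrist");pickle.dump(f,open("w1.pkl","wb"))
p=R.from_rotvec(s["eef_rot"]); print("cam in tool",p.inv().apply(f["eye"]-np.array(s["eef_pos"])),(p.inv()*R.from_rotvec(f["rotation"])).as_rotvec(),f["mtx"].tolist())
cv2.imwrite("pics/w1.png",f["frame"][:,:,::-1])
E
```

```text
[[0.624, -0.009, 0.01], [0.599, -0.135, 0.01], [0.404, -0.094, 0.01], [0.427, 0.031, 0.01]] [ 0.51364865 -0.05176272  0.01      ]
[ 0.4609 -0.049   0.4202] [ 6.4540e-01 -3.0743e+00 -2.0000e-04] [ 0.33 -0.23  0.15 -0.   -1.95 -1.49] 2.3
cam in tool [ 0.07813406  0.00014985 -0.12452985] [2.05126947 2.05066579 0.32403688] [[349.98421409808054, 0.0, 322.09684691889873], [0.0, 349.98421409808054, 235.08365154990173], [0.0, 0.0, 1.0]]
```

View pics/w1.png

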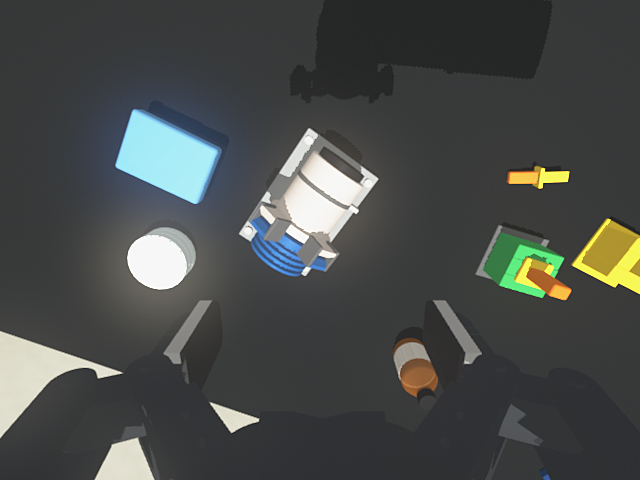

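```bash
cat >> h.py <<'E'
CT=np.array([.07813,.00015,-.12453]); CR=R.from_rotvec([2.05126947,2.05066579,.32403688])
def tool(yaw_deg,tilt_deg=0):
    "tool y at yaw in world; tilt about tool y: + leans tool so it works along -u of left ear"
    y=np.array([np.cos(np.radians(yaw_deg)),np.sin(np.radians(yaw_deg)),0]); z=np.array([0,0,-1.])
    return np.c_[np.cross(y,z),y,z]@R.from_rotvec([0,np.radians(tilt_deg),0]).as_matrix()
def plan(p,Rt,n,s=None,p0=None,R0=None):
    "equal rows from commanded/measured pose to target: printed offset, dr per row (chord approx, checks end)"
    if p0 is None: s=s or sensors.sense(); p0=np.array(s["eef_pos"]); R0=R.from_rotvec(s["eef_rot"]).as_matrix()
    w=R.from_matrix(R0.T@Rt).as_rotvec()/n
    # rows shift in the axes as they stand (before turning): solve const offset in tool axes
    M=sum(R0@R.from_rotvec(w*i).as_matrix() for i in range(n))
    o=np.linalg.solve(M,np.array(p)-p0)
    print("rows",n,"off",np.round(o/.08,3).tolist(),"dr",np.round(w/.5,3).tolist(),"mm/row",round(np.linalg.norm(o)*1000,1),"deg/row",round(np.degrees(np.linalg.norm(w)),2))
def camf(p,Rt,f):
    g=dict(f); g["eye"]=np.array(p)+Rt@CT; g["rotation"]=(R.from_matrix(Rt)*CR).as_rotvec(); return g
E
python3 - <<'E'
from h import *
import pickle
d=pickle.load(open("d0.pkl","rb")); t=d["top"]; w=pickle.load(open("w1.pkl","rb"))
S=back(t,[(367,230.1),(408,238.6)],.12);print("seam",S.round(3).tolist())
T=tool(168.4); c=S.mean(0)
for p in [(.54,.02,.27),(.54,.06,.27)]:
    g=camf(p,T,w); print(g["eye"],proj(g,[(*c[:2],.12),(*c[:2],.0),(.45,.29,.1)]))
plan((.54,.03,.26),T,12)
E
```

```text
seam [[0.544, -0.01, 0.12], [0.523, -0.104, 0.12]]
[ 0.52414285 -0.05650405  0.39453   ] [[309.11170684 123.20489022]
 [312.91285176 122.57990443]
 [452.41624083 434.94999219]]
[ 0.52414285 -0.01650405  0.39453   ] [[297.21749873  65.46054387]
 [304.87980187  82.94352867]
 [449.08990988 406.15362263]]
rows 12 off [-0.122, -0.008, 0.167] dr [0.0, -0.0, -0.159] mm/row 16.5 deg/row 4.56
```

```bash
python3 - <<'E'
from h import *
plan((.54,-.02,.27),tool(168.4),12)
E
```

```text
rows 12 off [-0.081, -0.043, 0.156] dr [0.0, -0.0, -0.159] mm/row 14.5 deg/row 4.56
```

drive_tool(offset=[[-0.081,-0.043,0.156],[-0.081,-0.043,0.156],[-0.081,-0.043,0.156],[-0.081,-0.043,0.156],[-0.081,-0.043,0.156],[-0.081,-0.043,0.156],[-0.081,-0.043,0.156],[-0.081,-0.043,0.156],[-0.081,-0.043,0.156],[-0.081,-0.043,0.156]], dr=[[0,0,-0.159],[0,0,-0.159],[0,0,-0.159],[0,0,-0.159],[0,0,-0.159],[0,0,-0.159],[0,0,-0.159],[0,0,-0.159],[0,0,-0.159],[0,0,-0.159]], claw=[1,1,1,1,1,1,1,1,1,1])

```text
time: 3.18
eef_pos: [0.5288, -0.0321, 0.2948]
eef_rot: [1.784, -2.586, 0.0]
ft_force: [0.7, 0.8, -0.3]
finger_gap: 0.0857
grip_force: 0.0
```

drive_tool(offset=[[-0.081,-0.043,0.156],[-0.081,-0.043,0.156],[0,0,0],[0,0,0]], dr=[[0,0,-0.159],[0,0,-0.159],[0,0,0],[0,0,0]], claw=[1,1,1,1])

```text
time: 3.52
eef_pos: [0.5391, -0.0217, 0.27]
eef_rot: [1.976, -2.44, -0.001]
ft_force: [-0.1, 1.1, -0.2]
finger_gap: 0.0851
grip_force: 0.0
```

```bash
python3 - <<'E'
from h import *
import pickle
s=sensors.sense();print(np.round(s["eef_pos"],4),np.round(s["eef_rot"],4),np.round(s["joint_positions"],2),s["time"])
f=capture("wrist");pickle.dump(f,open("w2.pkl","wb"))
cv2.imwrite("pics/w2.png",f["frame"][:,:,::-1])
plan((.43,.29,.33),tool(168.4),11)
g=camf((.46,.29,.33),tool(168.4),f);print(proj(g,[(.457,.293,.1),(.457,.293,.06)]))
E
```

```text
[ 0.5391 -0.0217  0.27  ] [ 1.9760e+00 -2.4403e+00 -6.0000e-04] [ 0.33 -0.12 -0.03  0.   -1.66 -0.54] 3.5167
rows 11 off [-0.321, 0.194, -0.067] dr [-0.0, -0.0, -0.001] mm/row 30.5 deg/row 0.04
[[324.8965179  202.95604086]
 [324.58535345 195.17828852]]
```

View pics/w2.png

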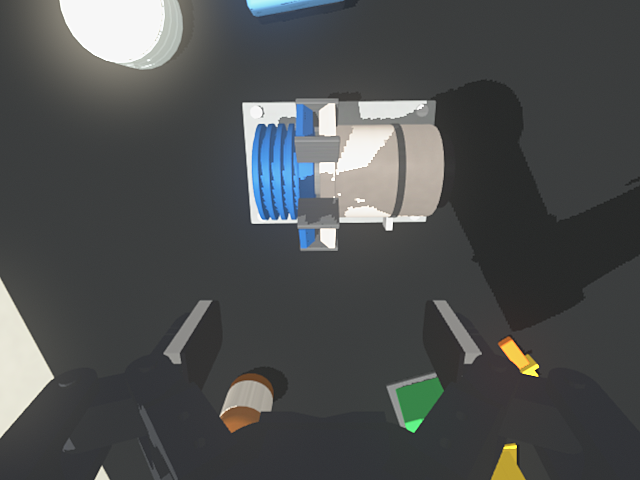

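```bash
cat >> h.py <<'E'
def house(x0,y0,yaw):
    a=np.radians(yaw); e=np.array([np.cos(a),np.sin(a),0]); n=np.array([-np.sin(a),np.cos(a),0]); o=np.array([x0,y0,0])
    return lambda P: o+np.atleast_2d(P)[:,:1]*e+np.atleast_2d(P)[:,1:2]*n+np.atleast_2d(P)[:,2:]*np.array([0,0,1])
def ear(side,x,r,w):
    s,c=np.sin(np.radians(40))*side,np.cos(np.radians(40))
    return (x,r*s+w*c,65/1000+r*c-w*s)  # w along tangent
E
python3 - <<'E'
from h import *
import pickle
f=pickle.load(open("w2.pkl","rb"))
H=house(.5136+.0225*.98,-.0518-.0225*.2,-11.6)
im=f["frame"][:,:,::-1]
outs=[]
for side,(r0,r1) in ((-1,(90,140)),(1,(205,255))):
    k=7; o=cv2.resize(im[r0:r1,288:345],None,fx=k,fy=k,interpolation=cv2.INTER_CUBIC)
    for x,r,c in((.007,.073,(0,255,0)),(-.012,.073,(0,255,255)),(.012,.073,(255,0,255)),(-.017,.073,(0,0,255)),(0,.066,(255,255,0)),(-.005,.066,(0,128,255))):
        q=proj(f,H([ear(side,x,r,.014*side),ear(side,x,r,-.014*side)])); print(side,x,r,q.round(1).tolist())
        q=((q-(288,r0)+.5)*k).astype(int); cv2.line(o,tuple(map(int,q[0])),tuple(map(int,q[1])),c,1)
    outs.append(o)
cv2.imwrite("pics/e.png",np.hstack(outs)[:, :800])
print(proj(f,H([(0.0775,.065,.01),(0.0775,-.065,.01),(-.1225,.065,.01),(-.1225,-.065,.01)])).round(1))
E
```

```text
-1 0.007 0.073 [[308.0, 102.0], [307.7, 132.3]]
-1 -0.012 0.073 [[333.1, 101.8], [333.8, 132.1]]
-1 0.012 0.073 [[301.4, 102.0], [300.8, 132.3]]
-1 -0.017 0.073 [[339.8, 101.8], [340.7, 132.0]]
-1 0 0.066 [[317.4, 108.5], [317.4, 138.3]]
-1 -0.005 0.066 [[323.9, 108.5], [324.2, 138.2]]
1 0.007 0.073 [[310.6, 245.6], [309.4, 227.7]]
1 -0.012 0.073 [[332.7, 245.5], [333.5, 227.6]]
1 0.012 0.073 [[304.7, 245.7], [303.1, 227.8]]
1 -0.017 0.073 [[338.5, 245.4], [339.8, 227.5]]
1 0 0.066 [[318.7, 238.6], [318.3, 220.4]]
1 -0.005 0.066 [[324.5, 238.6], [324.5, 220.3]]
[[251.6 221.9]
 [242.9 100. ]
 [426.9 220.8]
 [437.8  98.7]]
```

View pics/e.png

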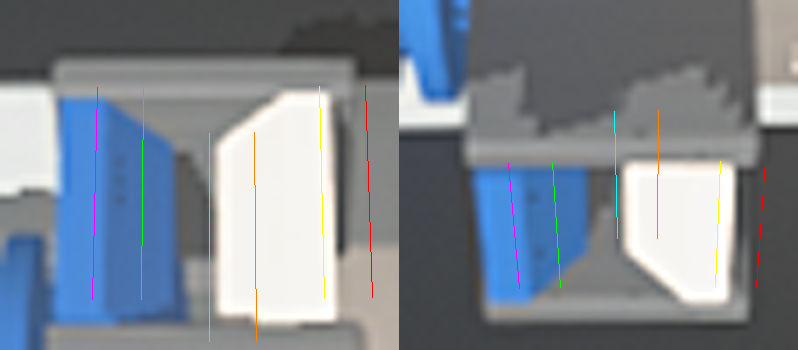

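drive_tool(offset=[[-0.321,0.194,-0.067],[-0.321,0.194,-0.067],[-0.321,0.194,-0.067],[-0.321,0.194,-0.067],[-0.321,0.194,-0.067],[-0.321,0.194,-0.067],[-0.321,0.194,-0.067],[-0.321,0.194,-0.067],[-0.321,0.194,-0.067],[-0.321,0.194,-0.067]], dr=[[0,0,0],[0,0,0],[0,0,0],[0,0,0],[0,0,0],[0,0,0],[0,0,0],[0,0,0],[0,0,0],[0,0,0]], claw=[1,1,1,1,1,1,1,1,1,1])

```text
time: 4.4
eef_pos: [0.4398, 0.263, 0.3263]
eef_rot: [-1.976, 2.439, 0.0]
ft_force: [0.5, -0.4, 0.1]
finger_gap: 0.0852
grip_force: 0.0
```

drive_tool(offset=[[-0.321,0.0,-0.067],[0,0,0],[0,0,0],[0,0,0]], dr=[[0,0,0],[0,0,0],[0,0,0],[0,0,0]], claw=[1,1,1,1])

```text
time: 4.73
eef_pos: [0.4458, 0.287, 0.3303]
eef_rot: [-1.979, 2.439, -0.0]
ft_force: [0.8, -0.2, -0.2]
finger_gap: 0.0856
grip_force: 0.0
```

```bash
python3 - <<'E'
from h import *
import pickle
s=sensors.sense();print(np.round(s["eef_pos"],4),np.round(s["eef_rot"],4),np.round(s["joint_positions"],2),s["time"])
f=capture("wrist");pickle.dump(f,open("w3.pkl","wb"))
cv2.imwrite("pics/w3.png",cv2.resize(f["frame"][120:320,220:430,::-1],None,fx=3,fy=3,interpolation=cv2.INTER_CUBIC)[:600])
E
```

```text
[0.4458 0.287  0.3303] [-1.9786e+00  2.4387e+00 -1.0000e-04] [ 0.95 -0.12  0.07  0.   -1.77 -1.16] 4.7333
```

View pics/w3.png

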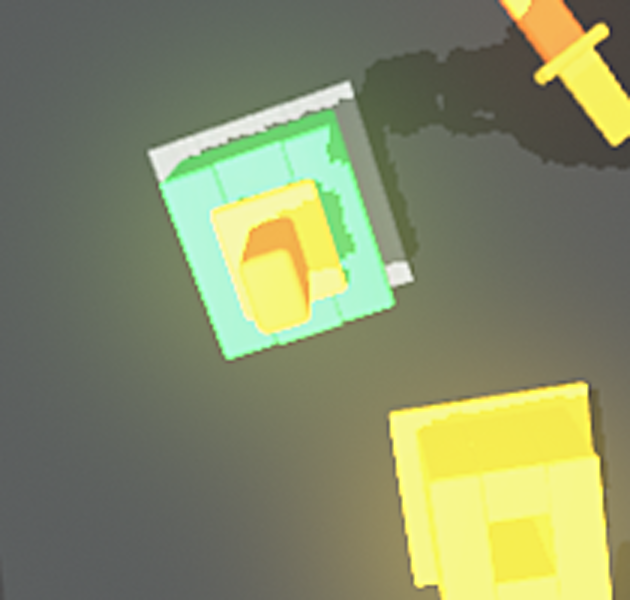

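The pictures show the tall wedge standing in the green holder (top face spans about (274,157) to (351,239) in the wrist view). The small look-alike wedge lies beside it. The housing's ear pairs are at about (317,120) and (318,235) in the earlier wrist view, with the cap towards world +x.

```bash
python3 - <<'E'
from h import *
import pickle
f=pickle.load(open("w3.pkl","rb"))
def q(c,z):
    P=back(f,np.array(c)/3+(219.83,119.83),z); return P[:,:2]
for n,c,z in(("holder",[(163,183),(333,110),(393,303),(230,358)],.062),("collar",[(212,210),(317,180),(347,290)],.070),("handle",[(243,263),(301,250),(312,318),(262,332)],.129)):
    P=q(c,z); d=np.diff(P,axis=0); ctr=P.mean(0) if len(P)==4 else (P[0]+P[2])/2
    print(n,P.round(4).tolist(),"ctr",ctr.round(4),"len",np.linalg.norm(d,axis=1).round(4),"ang",np.degrees(np.arctan2(d[:,1],d[:,0])).round(1))
E
```

```text
holder [[0.4965, 0.2619], [0.4289, 0.2487], [0.4206, 0.3255], [0.4877, 0.3345]] ctr [0.4584 0.2926] len [0.0689 0.0773 0.0677] ang [-169.    96.1    7.6]
collar [[0.4799, 0.2742], [0.4396, 0.2713], [0.4369, 0.3145]] ctr [0.4584 0.2944] len [0.0404 0.0433] ang [-175.9   93.5]
handle [[0.4666, 0.283], [0.4476, 0.2826], [0.4488, 0.3054], [0.4657, 0.3067]] ctr [0.4572 0.2944] len [0.0189 0.0228 0.0169] ang [-179.    87.     4.4]
```

```bash
python3 - <<'E'
from h import *
T=tool(186.5)
plan((.458,.2935,.19),T,5)
plan((.458,.2935,.096),T,4,p0=np.array((.458,.2935,.19)),R0=T)
E
```

```text
rows 5 off [-0.019, -0.029, 0.351] dr [-0.0, 0.0, -0.129] mm/row 28.2 deg/row 3.68
rows 4 off [-0.0, -0.0, 0.294] dr [0.0, 0.0, 0.0] mm/row 23.5 deg/row 0.0
```

drive_tool(offset=[[-0.019,-0.029,0.351],[-0.019,-0.029,0.351],[-0.019,-0.029,0.351],[-0.019,-0.029,0.351],[-0.019,-0.029,0.351],[0,0,0.29],[0,0,0.29],[0,0,0.29],[0,0,0.305],[0,0,0]], dr=[[0,0,-0.129],[0,0,-0.129],[0,0,-0.129],[0,0,-0.129],[0,0,-0.129],[0,0,0],[0,0,0],[0,0,0],[0,0,0],[0,0,0]], claw=[1,1,1,1,1,1,1,1,1,1])

```text
time: 5.62
eef_pos: [0.4558, 0.2915, 0.09]
eef_rot: [2.339, -2.086, -0.002]
ft_force: [-0.3, -0.5, -1.1]
finger_gap: 0.0855
grip_force: 0.0
```

drive_tool(offset=[[0,0,0],[0,0,0],[0,0,0],[0,0,0],[0,0,0],[0,0,0],[0,0,0],[0,0,0],[0,0,0],[0,0,0]], dr=[[0,0,0],[0,0,0],[0,0,0],[0,0,0],[0,0,0],[0,0,0],[0,0,0],[0,0,0],[0,0,0],[0,0,0]], claw=[0,0,0,0,0,0,0,0,0,0], force=90)

```text
time: 6.45
eef_pos: [0.4581, 0.2948, 0.0962]
eef_rot: [-2.346, 2.087, -0.001]
ft_force: [-1.7, -0.5, 6.0]
finger_gap: 0.0174
grip_force: 88.6
```

```bash
cat >> h.py <<'E'
HX,HY,HYAW=.5397,-.0558,-11.6
def tcp(side,x,rt):
    "TCP world for wedge tip at radius rt, housing x of wedge axis"
    return house(HX,HY,HYAW)([ear(side,x,rt+.0902,0)])[0]
E
python3 - <<'E'
from h import *
s=sensors.sense(); Rs=R.from_rotvec(s["eef_rot"]).as_matrix(); print(Rs.round(3).tolist(),np.round(s["joint_positions"],2))
p=np.array(s["eef_pos"])
p1=p-Rs[:,2]*.16
plan(p1,Rs,5)
T=tool(168.4,40); t=tcp(1,-.0025,.1); print(t)
plan(t,T,14,p0=p1,R0=Rs)
E
```

```text
[[0.117, -0.993, 0.001], [-0.993, -0.117, 0.001], [-0.001, -0.002, -1.0]] [ 0.94 -0.07 -0.31  0.   -1.33 -0.82]
rows 5 off [0.0, 0.0, -0.4] dr [0.0, 0.0, 0.0] mm/row 32.0 deg/row 0.0
[0.56183449 0.0644638  0.21070165]
rows 14 off [0.184, -0.101, 0.104] dr [-0.016, 0.099, 0.044] mm/row 18.7 deg/row 3.13
```

drive_tool(offset=[[0,0,-0.2],[0,0,-0.4],[0,0,-0.4],[0,0,-0.5],[0,0,-0.5],[0,0,0],[0,0,0]], dr=[[0,0,0],[0,0,0],[0,0,0],[0,0,0],[0,0,0],[0,0,0],[0,0,0]], claw=[0,0,0,0,0,0,0])

```text
time: 7.03
eef_pos: [0.4581, 0.295, 0.2573]
eef_rot: [-2.344, 2.086, 0.001]
ft_force: [-0.8, 0.7, -2.7]
finger_gap: 0.0169
grip_force: 88.2
```

drive_tool(offset=[[0.184,-0.101,0.104],[0.184,-0.101,0.104],[0.184,-0.101,0.104],[0.184,-0.101,0.104],[0.184,-0.101,0.104],[0.184,-0.101,0.104],[0.184,-0.101,0.104],[0.184,-0.101,0.104],[0.184,-0.101,0.104],[0.184,-0.101,0.104]], dr=[[-0.016,0.099,0.044],[-0.016,0.099,0.044],[-0.016,0.099,0.044],[-0.016,0.099,0.044],[-0.016,0.099,0.044],[-0.016,0.099,0.044],[-0.016,0.099,0.044],[-0.016,0.099,0.044],[-0.016,0.099,0.044],[-0.016,0.099,0.044]], claw=[0,0,0,0,0,0,0,0,0,0])

```text
time: 7.87
eef_pos: [0.5388, 0.1344, 0.2029]
eef_rot: [1.813, -2.02, 0.439]
ft_force: [-0.6, 0.0, -1.2]
finger_gap: 0.0169
grip_force: 88.0
```

drive_tool(offset=[[0.184,-0.101,0.104],[0.184,-0.101,0.104],[0.184,-0.101,0.104],[0.184,-0.101,0.104],[0,0,0],[0,0,0],[0,0,0]], dr=[[-0.016,0.099,0.044],[-0.016,0.099,0.044],[-0.016,0.099,0.044],[-0.016,0.099,0.044],[0,0,0],[0,0,0],[0,0,0]], claw=[0,0,0,0,0,0,0])

```text
time: 8.45
eef_pos: [0.5609, 0.0643, 0.2081]
eef_rot: [1.602, -1.967, 0.582]
ft_force: [0.2, 0.3, -0.5]
finger_gap: 0.0168
grip_force: 88.0
```

```bash
cat >> h.py <<'E'
def where(side,yaw=None):
    "tip radius, wedge-axis x, tangent offset (mm) in housing frame; tilt errors deg; force in housing x, along u, tangent"
    s=sensors.sense(); a=np.radians(HYAW); e=np.array([np.cos(a),np.sin(a),0]); n=np.array([-np.sin(a),np.cos(a),0]); k=np.array([0,0,1.])
    t=np.radians(40); u=n*side*np.sin(t)+k*np.cos(t); v=n*np.cos(t)-k*side*np.sin(t); B=np.c_[e,u,v]
    Rs=R.from_rotvec(s["eef_rot"]).as_matrix(); tip=np.array(s["eef_pos"])+Rs[:,2]*.0902
    q=(tip-np.array([HX,HY,.065]))@B*1000
    err=R.from_matrix(tool(180+HYAW,40*side).T@Rs).as_rotvec(degrees=True)
    print("x,r,tan mm",q.round(2),"roterr tool deg",err.round(2),"F x,u,v",(np.array(s["ft_force"])@B).round(1),"t",s["time"],"j",np.round(s["joint_positions"],2))
E
python3 - <<'E'
from h import *
import pickle
where(1)
f=capture("wrist");pickle.dump(f,open("w4.pkl","wb"))
plan(tcp(1,-.0025,.1),tool(168.4,40),1)
plan(tcp(1,-.0025,.09),tool(168.4,40),1)
H=house(HX,HY,HYAW)
im=f["frame"][:,:,::-1].copy()
print(proj(f,H([ear(1,-.0025,r,0) for r in(.073,.1,.19)])))
for x,r,c in((.007,.073,(0,255,0)),(-.012,.073,(0,255,255)),(.012,.073,(255,0,255)),(-.017,.073,(0,0,255)),(0,.066,(255,255,0)),(-.005,.066,(0,128,255))):
    q=proj(f,H([ear(1,x,r,.014),ear(1,x,r,-.014)])).round().astype(int)
    cv2.line(im,tuple(map(int,q[0])),tuple(map(int,q[1])),c,1)
cv2.imwrite("pics/w4.png",cv2.resize(im[60:320,190:450],(600,600),interpolation=cv2.INTER_CUBIC))
E
```

```text
x,r,tan mm [-3.52 97.76  1.35] roterr tool deg [-0.12  0.04  0.03] F x,u,v [ 0.1 -0.1  0.6] t 8.45 j [ 0.7   0.22 -0.08  0.43 -1.83 -0.91]
rows 1 off [0.015, -0.01, -0.02] dr [0.002, -0.0, -0.002] mm/row 2.1 deg/row 0.08
rows 1 off [0.015, -0.01, 0.105] dr [0.002, -0.0, -0.002] mm/row 8.5 deg/row 0.08
[[321.70889901 234.3276384 ]
 [321.72920858 247.15976672]
 [321.85040618 323.73563143]]
```

View pics/w4.png

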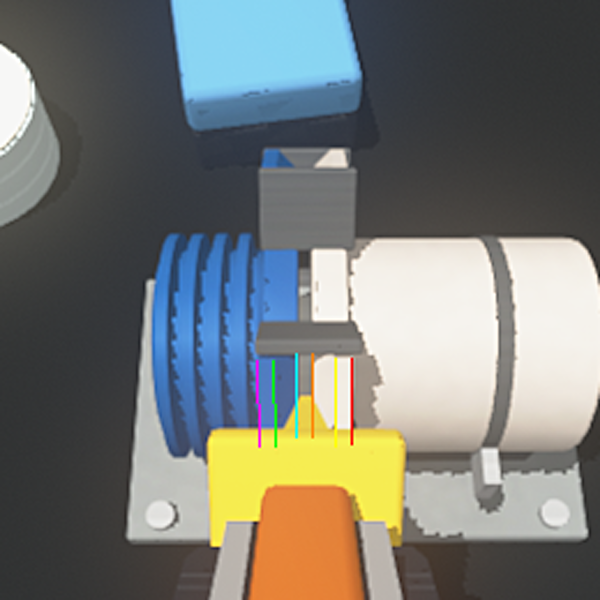

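The overlay matches the picture: the seam lies between columns 297 and 313 of the crop, and the blade tip is centred at about (305,400). I'm starting the left insertion.

drive_tool(offset=[[0.017,-0.009,0.1],[0,0,0.1],[0,0,0.1],[0,0,0.05],[0,0,0],[0,0,0],[0,0,0]], dr=[[0,0,0],[0,0,0],[0,0,0],[0,0,0],[0,0,0],[0,0,0],[0,0,0]], claw=[0,0,0,0,0,0,0])

```text
time: 9.08
eef_pos: [0.5582, 0.0453, 0.1889]
eef_rot: [1.602, -1.969, 0.584]
ft_force: [-0.2, -0.2, -0.7]
finger_gap: 0.017
grip_force: 88.0
```

```bash
python3 -c "
from h import *
where(1)"
```

```text
x,r,tan mm [-2.27 70.75 -1.  ] roterr tool deg [-0.05  0.04  0.12] F x,u,v [-0.2 -0.7  0.3] t 9.0833 j [ 0.67  0.2  -0.14  0.43 -1.78 -0.91]
```

drive_tool(offset=[[-0.006,0,0.05],[-0.006,0.004,0.05],[0,0,0.05],[0,-0.004,0.04],[0,0,0],[0,0,0]], dr=[[0,0,0],[0,0,0],[0,0,0],[0,0,0],[0,0,0],[0,0,0]], claw=[0,0,0,0,0,0])

```text
time: 9.58
eef_pos: [0.5558, 0.0362, 0.1761]
eef_rot: [1.601, -1.968, 0.583]
ft_force: [-3.5, 2.0, -0.3]
finger_gap: 0.0168
grip_force: 88.4
```

```bash
python3 -c "
from h import *
where(1)"
```

```text
x,r,tan mm [-2.900e+00  5.494e+01 -1.000e-02] roterr tool deg [-0.12  0.07  0.08] F x,u,v [-3.8  0.6  1.1] t 9.5833 j [ 0.66  0.19 -0.17  0.44 -1.76 -0.91]
```

drive_tool(offset=[[0,-0.008,0.04],[0,-0.008,0.04],[0,0,0],[0,0,0]], dr=[[0,0,0],[0,0,0],[0,0,0],[0,0,0]], claw=[0,0,0,0])

```text
time: 9.92
eef_pos: [0.5561, 0.0319, 0.1712]
eef_rot: [1.601, -1.968, 0.583]
ft_force: [-4.4, 2.8, 1.1]
finger_gap: 0.0171
grip_force: 88.7
```

```bash
python3 -c "
from h import *
where(1)"
```

```text
x,r,tan mm [-1.85 48.51 -0.06] roterr tool deg [-0.16  0.09  0.08] F x,u,v [-4.8  2.   0.7] t 9.9167 j [ 0.66  0.19 -0.18  0.44 -1.75 -0.91]
```

drive_tool(offset=[[0,-0.007,0.04],[0,-0.006,0.032],[0,0,0],[0,0,0]], dr=[[0,0,0],[0,0,0],[0,0,0],[0,0,0]], claw=[0,0,0,0])

```text
time: 10.25
eef_pos: [0.5562, 0.0281, 0.1667]
eef_rot: [1.601, -1.967, 0.582]
ft_force: [-5.7, 3.6, 1.4]
finger_gap: 0.0169
grip_force: 88.7
```

```bash
python3 -c "
from h import *
where(1)"
```

```text
x,r,tan mm [-1.000e+00  4.264e+01 -1.000e-02] roterr tool deg [-0.18  0.09  0.07] F x,u,v [-6.3  2.7  0.9] t 10.25 j [ 0.65  0.19 -0.19  0.44 -1.74 -0.91]
```

drive_tool(offset=[[0,0.008,-0.08],[0,0,-0.2],[0,0,-0.45],[0,0,-0.45],[0,0,-0.4],[0,0,0],[0,0,0]], dr=[[0,0,0],[0,0,0],[0,0,0],[0,0,0],[0,0,0],[0,0,0],[0,0,0]], claw=[0,0,0,0,0,0,0])

```text
time: 10.83
eef_pos: [0.5737, 0.1093, 0.2649]
eef_rot: [1.604, -1.971, 0.585]
ft_force: [0.1, -0.3, -1.9]
finger_gap: 0.0167
grip_force: 88.5
```

```bash
python3 - <<'E'
from h import *
import pickle
where(1)
f=capture("wrist");pickle.dump(f,open("w5.pkl","wb"))
H=house(HX,HY,HYAW)
for r,w in((.073,-.01),(.073,0),(.066,-.01),(.066,0.0),(.05,0)):
    q=proj(f,H([ear(1,x,r,w) for x in(.012,.007,.005,0,-.005,-.012)])); print(r,w,q.round(1)[:,0],q[0,1].round(1))
im=f["frame"]
q=proj(f,H([ear(1,0,.066,0)]))[0].astype(int);print(q)
cv2.imwrite("pics/w5.png",cv2.resize(im[90:290,220:420,::-1],(600,600),interpolation=cv2.INTER_CUBIC))
for rr in range(205,262,7): print(rr,[tuple(int(v) for v in im[rr,c]) for c in range(296,334,2)])
s=sensors.sense();Rs=R.from_rotvec(s["eef_rot"]).as_matrix()
T=tool(168.4,0); up=np.array([*house(HX,HY,HYAW)([(-.0035,.0,0)])[0][:2],.31])
plan(up,T,10)
Tr=tool(168.4,-40); plan(tcp(-1,-.0035,.1),Tr,10,p0=up,R0=T)
E
```

```text
x,r,tan mm [  0.2  171.25   0.78] roterr tool deg [ 0.09 -0.09  0.13] F x,u,v [ 0.1 -1.6  1. ] t 10.8333 j [ 0.74  0.28  0.1   0.42 -1.95 -0.9 ]
0.073 -0.01 [310.2 315.7 317.9 323.4 328.9 336.5] 199.5
0.073 0 [310.3 315.8 317.9 323.4 328.8 336.4] 210.2
0.066 -0.01 [310.5 315.8 318.  323.4 328.7 336.3] 197.9
0.066 0.0 [310.6 315.9 318.  323.4 328.7 336.1] 208.3
0.05 0 [311.1 316.2 318.3 323.3 328.4 335.6] 204.5
[323 208]
205 [(84, 143, 224), (84, 140, 217), (86, 143, 220), (81, 119, 180), (77, 90, 119), (90, 146, 225), (91, 146, 223), (92, 147, 225), (86, 116, 170), (87, 119, 177), (89, 121, 176), (90, 122, 179), (98, 106, 126), (174, 169, 158), (168, 165, 156), (168, 164, 156), (168, 160, 150), (251, 249, 245), (246, 244, 240)]
212 [(79, 108, 158), (86, 133, 205), (88, 136, 209), (83, 115, 170), (84, 112, 162), (92, 145, 223), (94, 146, 222), (95, 147, 224), (88, 116, 170), (90, 120, 175), (91, 121, 176), (91, 120, 175), (94, 100, 122), (140, 139, 137), (149, 144, 138), (147, 143, 137), (171, 160, 149), (250, 249, 245), (246, 244, 240)]
219 [(81, 94, 125), (85, 113, 164), (88, 128, 1
[... 1606 characters left out ...]
246, 94), (247, 246, 94), (247, 246, 93), (247, 246, 94), (247, 246, 94), (247, 246, 93), (247, 246, 94), (247, 246, 94), (247, 246, 95), (247, 246, 94), (247, 246, 94), (247, 246, 94), (247, 246, 94), (247, 246, 95), (247, 246, 95)]
261 [(247, 246, 92), (247, 246, 93), (247, 246, 92), (247, 246, 92), (247, 246, 93), (247, 246, 92), (247, 246, 92), (247, 246, 93), (247, 246, 92), (247, 246, 93), (247, 246, 92), (247, 246, 92), (247, 246, 93), (247, 246, 92), (247, 246, 93), (247, 246, 93), (247, 246, 93), (247, 246, 93), (247, 246, 92)]
rows 10 off [0.22, 0.004, 0.025] dr [0.0, -0.14, -0.0] mm/row 17.8 deg/row 4.0
rows 10 off [0.187, -0.0, 0.072] dr [0.0, -0.14, -0.0] mm/row 16.1 deg/row 4.0
```

View pics/w5.png

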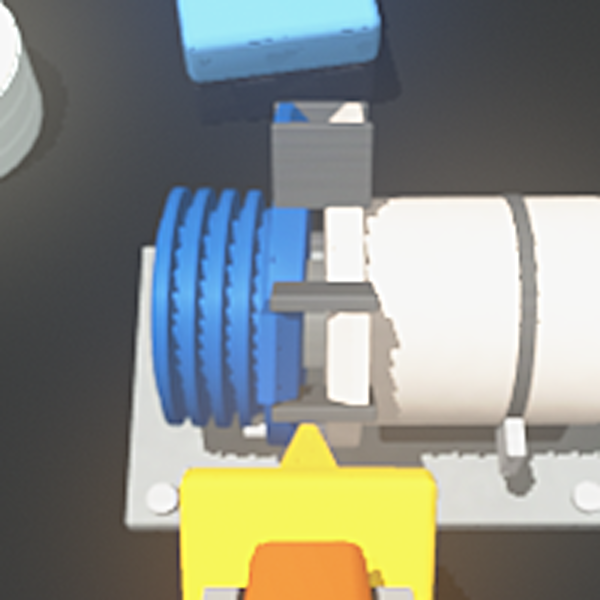

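The left gap shows at columns 305–325 of the crop, about 9 mm, so that side is open roughly 4 mm. I'll cross over to the right side next.

drive_tool(offset=[[0.22,0.004,0.025],[0.22,0.004,0.025],[0.22,0.004,0.025],[0.22,0.004,0.025],[0.22,0.004,0.025],[0.22,0.004,0.025],[0.22,0.004,0.025],[0.22,0.004,0.025],[0.22,0.004,0.025],[0.22,0.004,0.025]], dr=[[0,-0.14,0],[0,-0.14,0],[0,-0.14,0],[0,-0.14,0],[0,-0.14,0],[0,-0.14,0],[0,-0.14,0],[0,-0.14,0],[0,-0.14,0],[0,-0.14,0]], claw=[0,0,0,0,0,0,0,0,0,0])

```text
time: 11.72
eef_pos: [0.5348, -0.0564, 0.3097]
eef_rot: [-1.98, 2.435, 0.003]
ft_force: [0.7, -1.0, -1.4]
finger_gap: 0.0171
grip_force: 88.2
```

drive_tool(offset=[[0.187,0,0.072],[0.187,0,0.072],[0.187,0,0.072],[0.187,0,0.072],[0.187,0,0.072],[0.187,0,0.072],[0.187,0,0.072],[0.187,0,0.072],[0.187,0,0.072],[0.187,0,0.072]], dr=[[0,-0.14,0],[0,-0.14,0],[0,-0.14,0],[0,-0.14,0],[0,-0.14,0],[0,-0.14,0],[0,-0.14,0],[0,-0.14,0],[0,-0.14,0],[0,-0.14,0]], claw=[0,0,0,0,0,0,0,0,0,0])

```text
time: 12.55
eef_pos: [0.5099, -0.1756, 0.2097]
eef_rot: [-1.596, 1.966, 0.587]
ft_force: [0.3, -0.2, -2.6]
finger_gap: 0.0172
grip_force: 88.2
```

drive_tool(offset=[[0,0,0],[0,0,0],[0,0,0],[0,0,0]], dr=[[0,0,0],[0,0,0],[0,0,0],[0,0,0]], claw=[0,0,0,0])

```text
time: 12.88
eef_pos: [0.5111, -0.174, 0.212]
eef_rot: [-1.602, 1.967, 0.582]
ft_force: [-0.1, 0.4, -1.0]
finger_gap: 0.017
grip_force: 88.3
```

```bash
python3 - <<'E'
from h import *
import pickle
where(-1)
f=capture("wrist");pickle.dump(f,open("w6.pkl","wb"))
H=house(HX,HY,HYAW); im=f["frame"][:,:,::-1].copy()
for x,r,c in((.007,.073,(0,255,0)),(-.012,.073,(0,255,255)),(0,.066,(255,255,0)),(-.005,.066,(0,128,255))):
    q=proj(f,H([ear(-1,x,r,.014),ear(-1,x,r,-.014)])).round().astype(int); print(x,r,q.tolist())
    cv2.line(im,tuple(map(int,q[0])),tuple(map(int,q[1])),c,1)
cv2.imwrite("pics/w6.png",cv2.resize(im[80:300,210:430],(600,600),interpolation=cv2.INTER_CUBIC))
E
```

```text
x,r,tan mm [ -4.05 100.55   1.46] roterr tool deg [ 0.13 -0.07  0.01] F x,u,v [-0.2 -1.1 -0.4] t 12.8833 j [-0.43  0.06  0.13 -0.69 -1.76  0.13]
0.007 0.073 [[308, 250], [308, 213]]
-0.012 0.073 [[334, 250], [334, 214]]
0 0.066 [[318, 247], [317, 211]]
-0.005 0.066 [[324, 247], [324, 211]]
```

View pics/w6.png

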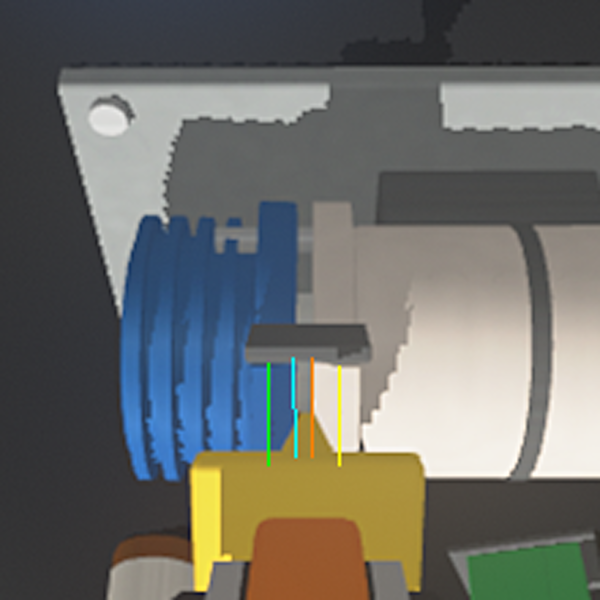

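The gap lines up with the model on the right side: cap edge at about column 297, fixed edge at 314, and blade tip between them at 307.

drive_tool(offset=[[0.01,-0.01,0.13],[0.008,-0.007,0.13],[0,0,0.12],[0,0,0.05],[0,0,0.05],[0,0,0.05],[0,0,0],[0,0,0],[0,0,0]], dr=[[0,0,0],[0,0,0],[0,0,0],[0,0,0],[0,0,0],[0,0,0],[0,0,0],[0,0,0],[0,0,0]], claw=[0,0,0,0,0,0,0,0,0])

```text
time: 13.68
eef_pos: [0.5175, -0.149, 0.1777]
eef_rot: [-1.601, 1.967, 0.585]
ft_force: [-1.6, -0.5, -0.0]
finger_gap: 0.0171
grip_force: 88.5
```

```bash
python3 -c "
from h import *
where(-1)"
```

```text
x,r,tan mm [-2.91 57.7  -0.69] roterr tool deg [ 0.07 -0.16  0.1 ] F x,u,v [-1.5  0.5 -0.7] t 13.6833 j [-0.39  0.06  0.06 -0.69 -1.69  0.14]
```

drive_tool(offset=[[-0.006,-0.009,0.055],[0,-0.009,0.055],[0,-0.009,0.05],[0,0,0],[0,0,0],[0,0,0]], dr=[[0,0,0],[0,0,0],[0,0,0],[0,0,0],[0,0,0],[0,0,0]], claw=[0,0,0,0,0,0])

```text
time: 14.18
eef_pos: [0.521, -0.1415, 0.1685]
eef_rot: [-1.601, 1.968, 0.585]
ft_force: [-2.9, -3.1, 1.2]
finger_gap: 0.0174
grip_force: 89.0
```

```bash
python3 -c "
from h import *
where(-1)"
```

```text
x,r,tan mm [-0.99 45.47 -0.5 ] roterr tool deg [ 0.06 -0.11  0.1 ] F x,u,v [-2.2  3.3 -2. ] t 14.1833 j [-0.37  0.06  0.04 -0.69 -1.67  0.14]
```

drive_tool(offset=[[0,-0.011,0.055],[0,-0.01,0.055],[0,0,0],[0,0,0]], dr=[[0,0,0],[0,0,0],[0,0,0],[0,0,0]], claw=[0,0,0,0])

```text
time: 14.52
eef_pos: [0.5236, -0.136, 0.1614]
eef_rot: [-1.601, 1.967, 0.586]
ft_force: [-5.2, -1.8, 1.2]
finger_gap: 0.0173
grip_force: 89.0
```

```bash
python3 -c "
from h import *
where(-1)"
```

```text
x,r,tan mm [ 0.4  36.21 -0.49] roterr tool deg [ 0.01 -0.13  0.11] F x,u,v [-4.8  2.7 -1.3] t 14.5167 j [-0.36  0.06  0.03 -0.69 -1.65  0.14]
```

drive_tool(offset=[[0,-0.007,0.045],[0,-0.007,0.04],[0,0,0],[0,0,0]], dr=[[0,0,0],[0,0,0],[0,0,0],[0,0,0]], claw=[0,0,0,0])

```text
time: 14.85
eef_pos: [0.5255, -0.132, 0.1561]
eef_rot: [-1.601, 1.968, 0.587]
ft_force: [-5.0, -2.1, 0.6]
finger_gap: 0.017
grip_force: 89.0
```

```bash
python3 -c "
from h import *
where(-1)"
```

```text
x,r,tan mm [ 1.39 29.4  -0.54] roterr tool deg [-0.01 -0.13  0.12] F x,u,v [-4.4  2.4 -2. ] t 14.85 j [-0.35  0.06  0.02 -0.69 -1.64  0.14]
```

drive_tool(offset=[[0,0.008,-0.08],[0,0,-0.2],[0,0,-0.45],[0,0,-0.45],[0,0,-0.4],[0,0,0],[0,0,0],[0,0,0]], dr=[[0,0,0],[0,0,0],[0,0,0],[0,0,0],[0,0,0],[0,0,0],[0,0,0],[0,0,0]], claw=[0,0,0,0,0,0,0,0])

```text
time: 15.52
eef_pos: [0.5094, -0.2109, 0.2522]
eef_rot: [-1.599, 1.966, 0.586]
ft_force: [-0.7, 0.7, -2.2]
finger_gap: 0.0168
grip_force: 88.5
```

```bash
cat >> h.py <<'E'
def gap(f,side):
    "cap ear / fixed ear edge in housing x at w=0, mm, per image row"
    H=house(HX,HY,HYAW); im=f["frame"].astype(int)
    for w in(-.009,-.005,-.001,.003,.007):
        r=.066; q0=proj(f,H([ear(side,.0,r,w)]))[0]; q1=proj(f,H([ear(side,-.005,r,w)]))[0]
        row=int(round(q0[1])); k=(q1[0]-q0[0])/5
        cols=np.arange(int(q0[0]-16*k),int(q1[0]+8*k)+1)
        p=im[row,cols]; sat=p[:,2]-p[:,0]; br=p.sum(1)
        print("w",w,"row",row,"px/mm",k.round(2)," ".join(f"{-(c-q0[0])/k:.1f}:{a}/{b//3}" for c,a,b in zip(cols,sat,br)))
E
python3 - <<'E'
from h import *
import pickle
where(-1)
f=capture("wrist");pickle.dump(f,open("w7.pkl","wb")); gap(f,-1)
T=tool(168.4,0); up=np.array([*house(HX,HY,HYAW)([(-.0025,.0,0)])[0][:2],.31])
plan(up,T,10)
plan(tcp(1,-.0025,.1),tool(168.4,40),10,p0=up,R0=T)
E
```

```text
x,r,tan mm [  1.65 154.81  -0.36] roterr tool deg [ 0.1  -0.24  0.12] F x,u,v [-0.8 -2.  -1. ] t 15.5167 j [-0.49  0.11  0.25 -0.7  -1.86  0.13]
w -0.009 row 203 px/mm 1.13 16.6:98/103 15.8:79/91 14.9:80/93 14.0:80/94 13.1:80/94 12.2:81/94 11.3:80/95 10.4:80/95 9.6:74/91 8.7:54/79 7.8:49/72 6.9:41/83 6.0:10/121 5.1:-10/145 4.3:-7/141 3.4:-5/140 2.5:-5/140 1.6:-5/140 0.7:-6/138 -0.2:-6/130 -1.0:-9/187 -1.9:-6/235 -2.8:-6/230 -3.7:-5/223 -4.6:-15/190 -5.5:-29/192 -6.4:-20/223 -7.2:-20/220 -8.1:-18/219 -9.0:-18/218 -9.9:-19/217 -10.8:-20/217 -11.7:-21/217 -12.5:-19/219
w -0.005 row 208 px/mm 1.13 16.7:105/109 15.8:79/92 14.9:80/93 14.0:79/94 13.1:79/95 12.3:80/94 11.4:80/95 10.5:80/96 9.6:75/94 8.7:59/82 7.8:46/72 6.9:51/73 6.0:13/109 5.2:-9/142 4.3:-6/137 3.4:-6/137 2.5:-6/136 1.6:-5/136 0.7:-5/135 -0.2:-5/126 -1.1:-9/195 -1.9:-5/245 -2.8:-4/241 -3.7:-4/234 -4.6:-16/200 -5.5:-27/191 -6.4:-18/223 -7.3:-19/220 -8.2:-19/220 -9.0:-20/219 -9.9:-19/220 -10.8:-20/219 -11.7:-20/217 -12.6:-19/220
w -0.001 row 212 px/mm 1.12 16.8:108/112 15.9:83/96 15.0:78/92 14.1:78/94 13.2:80/93 12.3:79/94 11.
[... 636 characters left out ...]
-5.5:-28/194 -6.4:-18/224 -7.3:-17/221 -8.2:-18/220 -9.1:-17/221 -10.0:-18/222 -10.9:-18/221 -11.8:-20/220 -12.7:-19/222
w 0.007 row 221 px/mm 1.11 16.9:112/117 16.0:95/105 15.1:75/93 14.2:78/93 13.3:78/94 12.4:78/94 11.5:76/95 10.6:77/95 9.7:79/97 8.8:70/92 7.9:48/79 7.0:44/76 6.1:46/77 5.2:46/78 4.3:48/79 3.4:34/75 2.5:-2/63 1.6:-5/63 0.7:-3/65 -0.2:-2/65 -1.1:-4/65 -2.0:-2/64 -2.9:-2/62 -3.8:-12/109 -4.7:-19/157 -5.6:-30/202 -6.5:-18/228 -7.4:-18/222 -8.3:-17/221 -9.2:-18/220 -10.1:-21/220 -11.0:-20/219 -11.9:-19/219 -12.8:-17/221
rows 10 off [-0.214, 0.005, 0.007] dr [0.0, 0.141, -0.0] mm/row 17.2 deg/row 4.03
rows 10 off [-0.187, 0.0, 0.072] dr [-0.0, 0.14, -0.0] mm/row 16.1 deg/row 4.0
```

drive_tool(offset=[[-0.214,0.005,0.007],[-0.214,0.005,0.007],[-0.214,0.005,0.007],[-0.214,0.005,0.007],[-0.214,0.005,0.007],[-0.214,0.005,0.007],[-0.214,0.005,0.007],[-0.214,0.005,0.007],[-0.214,0.005,0.007],[-0.214,0.005,0.007]], dr=[[0,0.141,0],[0,0.141,0],[0,0.141,0],[0,0.141,0],[0,0.141,0],[0,0.141,0],[0,0.141,0],[0,0.141,0],[0,0.141,0],[0,0.141,0]], claw=[0,0,0,0,0,0,0,0,0,0])

```text
time: 16.4
eef_pos: [0.537, -0.0543, 0.3102]
eef_rot: [1.982, -2.431, 0.007]
ft_force: [1.7, -0.2, -1.1]
finger_gap: 0.0171
grip_force: 88.3
```

drive_tool(offset=[[-0.187,0,0.072],[-0.187,0,0.072],[-0.187,0,0.072],[-0.187,0,0.072],[-0.187,0,0.072],[-0.187,0,0.072],[-0.187,0,0.072],[-0.187,0,0.072],[-0.187,0,0.072],[-0.187,0,0.072]], dr=[[0,0.14,0],[0,0.14,0],[0,0.14,0],[0,0.14,0],[0,0.14,0],[0,0.14,0],[0,0.14,0],[0,0.14,0],[0,0.14,0],[0,0.14,0]], claw=[0,0,0,0,0,0,0,0,0,0])

```text
time: 17.23
eef_pos: [0.5614, 0.0643, 0.2093]
eef_rot: [1.6, -1.96, 0.589]
ft_force: [-0.9, -0.5, -1.8]
finger_gap: 0.0169
grip_force: 88.3
```

drive_tool(offset=[[0,0,0],[0,0,0],[0,0,0],[0,0,0]], dr=[[0,0,0],[0,0,0],[0,0,0],[0,0,0]], claw=[0,0,0,0])

```text
time: 17.57
eef_pos: [0.562, 0.0626, 0.2123]
eef_rot: [1.6, -1.968, 0.587]
ft_force: [0.6, -0.7, -0.0]
finger_gap: 0.017
grip_force: 88.3
```

```bash
python3 -c "
from h import *
where(1)"
```

```text
x,r,tan mm [ -1.94 100.07  -2.63] roterr tool deg [-0.01  0.18  0.17] F x,u,v [ 0.7 -0.4 -0.4] t 17.5667 j [ 0.69  0.22 -0.08  0.43 -1.83 -0.91]
```

drive_tool(offset=[[-0.02,-0.008,0.13],[-0.013,-0.005,0.13],[0,0,0.13],[0,0,0.13],[0,0,0.1],[0,0,0],[0,0,0],[0,0,0]], dr=[[0,0,0],[0,0,0],[0,0,0],[0,0,0],[0,0,0],[0,0,0],[0,0,0],[0,0,0]], claw=[0,0,0,0,0,0,0,0])

```text
time: 18.23
eef_pos: [0.5569, 0.0331, 0.1719]
eef_rot: [1.599, -1.965, 0.588]
ft_force: [0.6, -0.4, -0.6]
finger_gap: 0.0171
grip_force: 88.4
```

```bash
python3 -c "
from h import *
where(1)"
```

```text
x,r,tan mm [-1.06 49.86  0.1 ] roterr tool deg [-0.05  0.33  0.12] F x,u,v [ 0.7 -0.6  0.1] t 18.2333 j [ 0.66  0.2  -0.18  0.44 -1.75 -0.91]
```

drive_tool(offset=[[0,-0.008,0.06],[0,-0.009,0.065],[0,-0.009,0.06],[0,0,0],[0,0,0],[0,0,0]], dr=[[0,0,0],[0,0,0],[0,0,0],[0,0,0],[0,0,0],[0,0,0]], claw=[0,0,0,0,0,0])

```text
time: 18.73
eef_pos: [0.5563, 0.0231, 0.16]
eef_rot: [1.598, -1.964, 0.586]
ft_force: [-4.4, 0.7, -0.5]
finger_gap: 0.017
grip_force: 88.5
```

```bash
python3 -c "
from h import *
where(1)"
```

```text
x,r,tan mm [ 0.14 34.42  0.1 ] roterr tool deg [-0.16  0.38  0.08] F x,u,v [-4.5 -0.6  0.2] t 18.7333 j [ 0.65  0.19 -0.21  0.45 -1.73 -0.91]
```

drive_tool(offset=[[0,-0.012,0.04],[0,-0.012,0.045],[0,-0.01,0.04],[0,0,0],[0,0,0],[0,0,0]], dr=[[0,0,0],[0,0,0],[0,0,0],[0,0,0],[0,0,0],[0,0,0]], claw=[0,0,0,0,0,0])

```text
time: 19.23
eef_pos: [0.5579, 0.0165, 0.1527]
eef_rot: [1.598, -1.964, 0.587]
ft_force: [-4.8, 2.7, 0.3]
finger_gap: 0.0171
grip_force: 89.0
```

```bash
python3 -c "
from h import *
where(1)"
```

```text
x,r,tan mm [ 3.1  24.88  0.18] roterr tool deg [-0.11  0.35  0.09] F x,u,v [-5.2  1.3  1.1] t 19.2333 j [ 0.64  0.2  -0.22  0.45 -1.71 -0.91]
```

drive_tool(offset=[[0,-0.009,0],[0,0,0],[0,0.01,-0.08],[0,0.01,-0.2],[0,0,-0.45],[0,0,-0.45],[0,0,-0.4],[0,0,0],[0,0,0],[0,0,0]], dr=[[0,0,0],[0,0,0],[0,0,0],[0,0,0],[0,0,0],[0,0,0],[0,0,0],[0,0,0],[0,0,0],[0,0,0]], claw=[0,0,0,0,0,0,0,0,0,0])

```text
time: 20.07
eef_pos: [0.5741, 0.0968, 0.2483]
eef_rot: [1.599, -1.964, 0.587]
ft_force: [-0.5, -0.7, -1.5]
finger_gap: 0.0171
grip_force: 88.8
```

```bash
python3 - <<'E'
from h import *
import pickle
where(1)
f=capture("wrist");pickle.dump(f,open("w8.pkl","wb")); gap(f,1)
T=tool(168.4,0); up=np.array([*house(HX,HY,HYAW)([(.001,.0,0)])[0][:2],.31])
plan(up,T,10)
plan(tcp(-1,.0015,.1),tool(168.4,-40),10,p0=up,R0=T)
E
```

```text
x,r,tan mm [  2.89 150.73   1.51] roterr tool deg [-0.07  0.32  0.07] F x,u,v [-0.3 -1.6  0.4] t 20.0667 j [ 0.72  0.28  0.06  0.43 -1.92 -0.9 ]
w -0.009 row 204 px/mm 1.14 16.8:91/126 15.9:91/127 15.1:90/127 14.2:91/127 13.3:90/129 12.4:92/131 11.6:79/120 10.7:47/97 9.8:9/136 8.9:-14/177 8.1:-10/171 7.2:-9/170 6.3:-10/170 5.4:-9/170 4.6:-9/171 3.7:-10/170 2.8:-10/170 1.9:-10/171 1.1:-10/171 0.2:-10/171 -0.7:-10/171 -1.6:-10/171 -2.4:-10/171 -3.3:-11/169 -4.2:-17/153 -5.1:-25/217 -5.9:-5/249 -6.8:-6/244 -7.7:-6/243 -8.6:-7/243 -9.4:-7/243 -10.3:-7/242 -11.2:-7/242 -12.1:-6/243 -13.0:-5/244
w -0.005 row 208 px/mm 1.14 16.9:88/128 16.0:89/128 15.1:88/128 14.2:88/128 13.4:87/129 12.5:91/131 11.6:76/120 10.7:42/97 9.8:9/134 9.0:-15/172 8.1:-10/167 7.2:-10/165 6.3:-11/166 5.4:-10/166 4.6:-11/166 3.7:-11/166 2.8:-11/167 1.9:-10/167 1.1:-11/167 0.2:-11/167 -0.7:-11/167 -1.6:-11/168 -2.5:-12/168 -3.3:-12/164 -4.2:-19/152 -5.1:-25/220 -6.0:-5/249 -6.9:-6/244 -7.7:-6/243 -8.6:-6/243 -9.5:-6/243 -10.4:-6/243 -11.3:-7/243 -12.1:-6/243
w -0.001 row 213 px/mm 1.13 16.0:86/129 15.2:86/128 14.3:86/1
[... 687 characters left out ...]
2:-20/232 -6.0:-5/248 -6.9:-6/244 -7.8:-6/243 -8.7:-6/243 -9.6:-6/243 -10.5:-6/243 -11.4:-6/243 -12.3:-5/244
w 0.007 row 221 px/mm 1.12 16.2:82/130 15.3:83/130 14.4:82/130 13.5:83/131 12.6:84/132 11.7:64/121 10.8:26/101 9.9:35/102 9.0:22/112 8.1:-5/128 7.3:-13/134 6.4:-11/133 5.5:-11/133 4.6:-12/133 3.7:-11/132 2.8:-12/132 1.9:-12/134 1.0:-13/134 0.1:-13/135 -0.7:-13/135 -1.6:-12/133 -2.5:-15/139 -3.4:-23/148 -4.3:-30/168 -5.2:-19/235 -6.1:-4/248 -7.0:-5/244 -7.9:-5/244 -8.8:-6/243 -9.6:-6/243 -10.5:-7/243 -11.4:-7/243 -12.3:-6/243
rows 10 off [0.214, 0.002, 0.002] dr [0.0, -0.141, -0.0] mm/row 17.1 deg/row 4.04
rows 10 off [0.187, -0.001, 0.072] dr [0.0, -0.14, -0.0] mm/row 16.1 deg/row 4.0
```

drive_tool(offset=[[0.214,0.002,0.002],[0.214,0.002,0.002],[0.214,0.002,0.002],[0.214,0.002,0.002],[0.214,0.002,0.002],[0.214,0.002,0.002],[0.214,0.002,0.002],[0.214,0.002,0.002],[0.214,0.002,0.002],[0.214,0.002,0.002]], dr=[[0,-0.141,0],[0,-0.141,0],[0,-0.141,0],[0,-0.141,0],[0,-0.141,0],[0,-0.141,0],[0,-0.141,0],[0,-0.141,0],[0,-0.141,0],[0,-0.141,0]], claw=[0,0,0,0,0,0,0,0,0,0])

```text
time: 20.95
eef_pos: [0.5399, -0.057, 0.3107]
eef_rot: [-1.98, 2.435, 0.003]
ft_force: [2.0, -0.4, -1.5]
finger_gap: 0.0168
grip_force: 88.5
```

drive_tool(offset=[[0.187,-0.001,0.072],[0.187,-0.001,0.072],[0.187,-0.001,0.072],[0.187,-0.001,0.072],[0.187,-0.001,0.072],[0.187,-0.001,0.072],[0.187,-0.001,0.072],[0.187,-0.001,0.072],[0.187,-0.001,0.072],[0.187,-0.001,0.072]], dr=[[0,-0.14,0],[0,-0.14,0],[0,-0.14,0],[0,-0.14,0],[0,-0.14,0],[0,-0.14,0],[0,-0.14,0],[0,-0.14,0],[0,-0.14,0],[0,-0.14,0]], claw=[0,0,0,0,0,0,0,0,0,0])

```text
time: 21.78
eef_pos: [0.5157, -0.1765, 0.2106]
eef_rot: [-1.597, 1.966, 0.586]
ft_force: [0.3, -0.4, -0.6]
finger_gap: 0.0172
grip_force: 88.5
```

drive_tool(offset=[[0,0,0],[0,0,0],[0,0,0],[0,0,0]], dr=[[0,0,0],[0,0,0],[0,0,0],[0,0,0]], claw=[0,0,0,0])

```text
time: 22.12
eef_pos: [0.5169, -0.1748, 0.2126]
eef_rot: [-1.603, 1.966, 0.582]
ft_force: [0.8, 0.0, -0.6]
finger_gap: 0.017
grip_force: 88.5
```

```bash
python3 -c "
from h import *
where(-1)"
```

```text
x,r,tan mm [  1.8  100.77   2.18] roterr tool deg [ 0.13 -0.07 -0.  ] F x,u,v [ 0.8 -0.5 -0.2] t 22.1167 j [-0.43  0.08  0.14 -0.69 -1.76  0.13]
```

drive_tool(offset=[[0.015,0,0.15],[0.012,0,0.15],[0,0,0.15],[0,0,0.15],[0,0,0.1],[0,0,0.08],[0,0,0],[0,0,0],[0,0,0]], dr=[[0,0,0],[0,0,0],[0,0,0],[0,0,0],[0,0,0],[0,0,0],[0,0,0],[0,0,0],[0,0,0]], claw=[0,0,0,0,0,0,0,0,0])

```text
time: 22.87
eef_pos: [0.5248, -0.1377, 0.1629]
eef_rot: [-1.601, 1.967, 0.584]
ft_force: [-0.1, 0.3, -1.1]
finger_gap: 0.017
grip_force: 88.5
```

```bash
python3 -c "
from h import *
where(-1)"
```

```text
x,r,tan mm [ 2.02 38.3  -0.57] roterr tool deg [ 0.12 -0.13  0.07] F x,u,v [-0.1 -1.  -0.5] t 22.8667 j [-0.36  0.06  0.04 -0.69 -1.65  0.14]
```

drive_tool(offset=[[0,0,0.06],[0,-0.009,0.055],[0,-0.01,0.05],[0,-0.009,0],[0,0,0],[0,0,0],[0,0,0]], dr=[[0,0,0],[0,0,0],[0,0,0],[0,0,0],[0,0,0],[0,0,0],[0,0,0]], claw=[0,0,0,0,0,0,0])

```text
time: 23.45
eef_pos: [0.5271, -0.1296, 0.152]
eef_rot: [-1.602, 1.968, 0.589]
ft_force: [-5.8, -0.1, 1.4]
finger_gap: 0.017
grip_force: 89.0
```

```bash
python3 -c "
from h import *
where(-1)"
```

```text
x,r,tan mm [ 2.32 24.59 -1.16] roterr tool deg [-0.1  -0.14  0.14] F x,u,v [-5.7  1.9 -0.1] t 23.45 j [-0.35  0.06  0.02 -0.69 -1.63  0.14]
```

drive_tool(offset=[[0,-0.009,0],[0,-0.009,0],[0,0,0],[0,0,0],[0,0,0]], dr=[[0,0,0],[0,0,0],[0,0,0],[0,0,0],[0,0,0]], claw=[0,0,0,0,0])

```text
time: 23.87
eef_pos: [0.5283, -0.1299, 0.152]
eef_rot: [-1.602, 1.968, 0.589]
ft_force: [-7.4, -1.0, 1.5]
finger_gap: 0.017
grip_force: 89.0
```

```bash
python3 -c "
from h import *
where(-1)"
```

```text
x,r,tan mm [ 3.48 24.59 -1.18] roterr tool deg [-0.14 -0.14  0.14] F x,u,v [-7.1  2.8 -0.9] t 23.8667 j [-0.35  0.07  0.02 -0.69 -1.63  0.14]
```

drive_tool(offset=[[0,0.01,-0.08],[0,0.01,-0.2],[0,0,-0.45],[0,0,-0.45],[0,0,-0.4],[0,0,0],[0,0,0],[0,0,0]], dr=[[0,0,0],[0,0,0],[0,0,0],[0,0,0],[0,0,0],[0,0,0],[0,0,0],[0,0,0]], claw=[0,0,0,0,0,0,0,0])

```text
time: 24.53
eef_pos: [0.512, -0.209, 0.2483]
eef_rot: [-1.599, 1.967, 0.586]
ft_force: [0.1, -0.0, -2.0]
finger_gap: 0.0169
grip_force: 88.7
```

```bash
python3 - <<'E'
from h import *
import pickle
where(-1)
f=capture("wrist");pickle.dump(f,open("w9.pkl","wb")); gap(f,-1)
T=tool(168.4,0); up=np.array([*house(HX,HY,HYAW)([(.001,.0,0)])[0][:2],.31])
plan(up,T,10)
Rg=R.from_rotvec([-2.346,2.087,-.001]).as_matrix()
plan((.4581,.2948,.2562),Rg,12,p0=up,R0=T)
E
```

```text
x,r,tan mm [  3.85 150.29  -1.04] roterr tool deg [ 0.11 -0.22  0.12] F x,u,v [ 0.1 -1.5 -1.3] t 24.5333 j [-0.48  0.11  0.25 -0.7  -1.85  0.13]
w -0.009 row 205 px/mm 1.15 16.0:79/91 15.1:79/91 14.3:78/91 13.4:79/91 12.5:81/92 11.7:74/82 10.8:31/88 9.9:3/125 9.0:-8/138 8.2:-5/136 7.3:-5/136 6.4:-4/136 5.5:-5/136 4.7:-5/135 3.8:-5/129 2.9:-7/170 2.1:-6/225 1.2:-6/226 0.3:-6/223 -0.6:-6/223 -1.4:-6/224 -2.3:-6/224 -3.2:-5/229 -4.1:-9/197 -4.9:-22/148 -5.8:-27/212 -6.7:-22/218 -7.5:-21/215 -8.4:-21/214 -9.3:-20/214 -10.2:-22/213 -11.0:-22/212 -11.9:-22/213 -12.8:-21/216
w -0.005 row 210 px/mm 1.14 16.1:78/91 15.2:78/91 14.3:78/91 13.4:78/91 12.6:79/94 11.7:74/83 10.8:38/85 9.9:5/119 9.1:-10/136 8.2:-6/132 7.3:-6/132 6.4:-5/132 5.6:-5/127 4.7:-8/164 3.8:-7/233 2.9:-5/244 2.1:-5/237 1.2:-6/234 0.3:-6/234 -0.6:-7/234 -1.5:-6/234 -2.3:-6/235 -3.2:-5/239 -4.1:-12/209 -5.0:-21/145 -5.8:-26/211 -6.7:-22/218 -7.6:-21/216 -8.5:-22/215 -9.3:-21/215 -10.2:-21/215 -11.1:-21/215 -12.0:-22/214 -12.8:-20/216
w -0.001 row 214 px/mm 1.14 16.1:77/91 15.2:77/92 14.4:77/92 13.5:78/91 12.6:80/92 11.7:73/85
[... 637 characters left out ...]
-5.0:-22/156 -5.9:-24/216 -6.8:-21/218 -7.7:-20/216 -8.6:-20/217 -9.4:-21/218 -10.3:-20/217 -11.2:-21/216 -12.1:-22/215 -13.0:-20/219
w 0.007 row 223 px/mm 1.13 16.2:76/91 15.3:77/92 14.5:75/93 13.6:76/91 12.7:78/93 11.8:70/89 10.9:52/78 10.0:40/72 9.1:15/66 8.2:-5/59 7.4:-2/61 6.5:-2/62 5.6:-1/62 4.7:-2/61 3.8:-2/61 2.9:-2/62 2.0:-3/63 1.2:-3/63 0.3:-2/62 -0.6:-3/62 -1.5:-2/61 -2.4:-3/62 -3.3:-10/97 -4.2:-15/124 -5.1:-23/169 -5.9:-23/221 -6.8:-21/220 -7.7:-20/217 -8.6:-20/216 -9.5:-22/215 -10.4:-22/215 -11.3:-22/214 -12.1:-20/216
rows 10 off [-0.213, 0.003, 0.001] dr [0.0, 0.14, -0.0] mm/row 17.1 deg/row 4.02
rows 12 off [-0.362, 0.107, 0.056] dr [0.0, -0.0, -0.053] mm/row 30.5 deg/row 1.52
```

Both sides are now open about 11 mm. I'll take the wedge back to the holder.

drive_tool(offset=[[-0.213,0.003,0.001],[-0.213,0.003,0.001],[-0.213,0.003,0.001],[-0.213,0.003,0.001],[-0.213,0.003,0.001],[-0.213,0.003,0.001],[-0.213,0.003,0.001],[-0.213,0.003,0.001],[-0.213,0.003,0.001],[-0.213,0.003,0.001]], dr=[[0,0.14,0],[0,0.14,0],[0,0.14,0],[0,0.14,0],[0,0.14,0],[0,0.14,0],[0,0.14,0],[0,0.14,0],[0,0.14,0],[0,0.14,0]], claw=[0,0,0,0,0,0,0,0,0,0])

```text
time: 25.42
eef_pos: [0.5408, -0.0551, 0.3108]
eef_rot: [1.985, -2.434, 0.002]
ft_force: [0.5, -0.7, -1.5]
finger_gap: 0.0169
grip_force: 88.5
```

drive_tool(offset=[[-0.362,0.107,0.056],[-0.362,0.107,0.056],[-0.362,0.107,0.056],[-0.362,0.107,0.056],[-0.362,0.107,0.056],[-0.362,0.107,0.056],[-0.362,0.107,0.056],[-0.362,0.107,0.056],[-0.362,0.107,0.056],[-0.362,0.107,0.056]], dr=[[0,0,-0.053],[0,0,-0.053],[0,0,-0.053],[0,0,-0.053],[0,0,-0.053],[0,0,-0.053],[0,0,-0.053],[0,0,-0.053],[0,0,-0.053],[0,0,-0.053]], claw=[0,0,0,0,0,0,0,0,0,0])

```text
time: 26.25
eef_pos: [0.479, 0.24, 0.2648]
eef_rot: [2.29, -2.149, -0.002]
ft_force: [0.8, 0.3, -1.2]
finger_gap: 0.0169
grip_force: 88.5
```

drive_tool(offset=[[-0.362,0.107,0.056],[-0.362,0.107,0.056],[0,0,0],[0,0,0],[0,0,0]], dr=[[0,0,-0.053],[0,0,-0.053],[0,0,0],[0,0,0],[0,0,0]], claw=[0,0,0,0,0])

```text
time: 26.67
eef_pos: [0.4586, 0.2948, 0.2568]
eef_rot: [2.345, -2.09, -0.001]
ft_force: [0.2, -0.3, -1.1]
finger_gap: 0.0171
grip_force: 88.5
```

```bash
python3 - <<'E'
from h import *
s=sensors.sense();print(np.round(s["eef_pos"],4),s["time"])
plan((.4581,.2948,.15),R.from_rotvec([-2.346,2.087,-.001]).as_matrix(),4)
E
```

```text
[0.4586 0.2948 0.2568] 26.6667
rows 4 off [-0.0, 0.002, 0.334] dr [0.001, -0.0, -0.001] mm/row 26.7 deg/row 0.04
```

drive_tool(offset=[[0,0.005,0.35],[0,0,0.35],[0,0,0.33],[0,0,0.2],[0,0,0.2],[0,0,0.2],[0,0,0.17],[0,0,0.1],[0,0,0],[0,0,0]], dr=[[0,0,0],[0,0,0],[0,0,0],[0,0,0],[0,0,0],[0,0,0],[0,0,0],[0,0,0],[0,0,0],[0,0,0]], claw=[0,0,0,0,0,0,0,0,0,0])

```text
time: 27.5
eef_pos: [0.4592, 0.2941, 0.106]
eef_rot: [-2.342, 2.092, 0.0]
ft_force: [0.1, 0.4, -0.5]
finger_gap: 0.0171
grip_force: 88.5
```

drive_tool(offset=[[0.005,0.01,0.06],[0,0,0.05],[0,0,0.005],[0,0,0],[0,0,0]], dr=[[0,0,0],[0,0,0],[0,0,0],[0,0,0],[0,0,0]], claw=[0,0,0,0,0])

```text
time: 27.92
eef_pos: [0.4582, 0.2942, 0.0967]
eef_rot: [-2.343, 2.091, 0.0]
ft_force: [-0.1, -0.5, -1.1]
finger_gap: 0.0171
grip_force: 88.7
```

drive_tool(offset=[[0,0,0.01],[0,0,0.005],[0,0,0],[0,0,0]], dr=[[0,0,0],[0,0,0],[0,0,0],[0,0,0]], claw=[0,0,0,0], force=30)

```text
time: 28.25
eef_pos: [0.4583, 0.2943, 0.0962]
eef_rot: [-2.343, 2.091, 0.0]
ft_force: [-2.7, 0.5, 4.7]
finger_gap: 0.0168
grip_force: 89.4
```

drive_tool(offset=[[0,0,0],[0,0,0],[0,0,0],[0,0,0],[0,0,0],[0,0,0],[0,0,0],[0,0,0],[0,0,0],[0,0,0]], dr=[[0,0,0],[0,0,0],[0,0,0],[0,0,0],[0,0,0],[0,0,0],[0,0,0],[0,0,0],[0,0,0],[0,0,0]], claw=[0.4,0.5,0.7,0.9,1,1,1,1,1,1])

```text
time: 29.08
eef_pos: [0.4581, 0.2942, 0.0952]
eef_rot: [-2.343, 2.091, 0.001]
ft_force: [0.8, -0.2, -0.2]
finger_gap: 0.0854
grip_force: 0.0
```

drive_tool(offset=[[0,0,-0.2],[0,0,-0.4],[0,0,-0.5],[0,0,-0.5],[0,0,-0.5],[0,0,-0.5],[0,0,-0.2],[0,0,0],[0,0,0],[0,0,0]], dr=[[0,0,0],[0,0,0],[0,0,0],[0,0,0],[0,0,0],[0,0,0],[0,0,0],[0,0,0],[0,0,0],[0,0,0]], claw=[1,1,1,1,1,1,1,1,1,1])

```text
time: 29.92
eef_pos: [0.4578, 0.294, 0.3181]
eef_rot: [2.343, -2.091, -0.001]
ft_force: [-0.1, -0.4, -0.0]
finger_gap: 0.0853
grip_force: 0.0
```

```bash
python3 - <<'E'
from h import *
import pickle
s=sensors.sense();print(s["time"],np.round(s["eef_pos"],4),s["finger_gap"],np.round(s["ft_force"],1))
f0=pickle.load(open("d0.pkl","rb"))
for c in("top","scene"):
    f=capture(c)
    d=np.abs(f["frame"].astype(int)-f0[c]["frame"]).max(2)
    b=(slice(255,300),slice(215,270)) if c=="top" else (slice(280,375),slice(365,442))
    print(c,"changed px at holder",(d[b]>50).sum(),d[b].mean().round(1))
    for t in("wedge","holder","tip_box","reagent","dishes"):
        print(t,[(round(o["score"],2),o["extent"]) for o in outline_of(t,c)])
    if c=="scene": cv2.imwrite("pics/end.png",f["frame"][:,:,::-1])
E
```

```text
29.9167 [0.4578 0.294  0.3181] 0.08525459759549232 [-0.1 -0.4 -0. ]
top changed px at holder 154 12.4
wedge [(0.66, [232.2, 260.5, 247.1, 280.2]), (0.63, [242.9, 319.0, 278.0, 334.3]), (0.47, [345.4, 208.3, 412.7, 297.5])]
holder [(0.93, [226.7, 252.3, 262.2, 293.8]), (0.61, [161.7, 283.8, 204.3, 322.0])]
tip_box [(0.98, [440.1, 232.9, 493.0, 267.4])]
reagent [(0.81, [256.9, 163.8, 283.6, 191.8]), (0.56, [347.3, 205.4, 412.8, 299.1])]
dishes [(0.58, [434.1, 166.7, 473.1, 207.4])]
scene changed px at holder 215 9.8
wedge [(0.95, [392.4, 284.0, 427.6, 333.3]), (0.72, [420.2, 283.9, 466.5, 305.0])]
holder [(0.73, [157.5, 198.1, 202.5, 232.2]), (0.71, [231.4, 182.0, 335.0, 270.9]), (0.68, [459.0, 338.1, 548.3, 424.9]), (0.59, [368.0, 301.8, 440.8, 375.6])]
tip_box [(0.6, [214.1, 164.2, 264.4, 212.5]), (0.47, [157.5, 197.1, 203.8, 233.9])]
reagent [(0.78, [242.5, 314.3, 280.8, 385.6]), (0.51, [366.7, 298.9, 442.8, 376.3])]
dishes [(0.84, [155.1, 196.8, 202.0, 234.9])]
```

The wedge is back at its starting extents in both views and the bystanders haven't moved. Both gaps measured well over 9 mm, so I'm handing the job in.

```bash
python3 -c "
from station import robot
print(robot.finish_job())"
```

```text
the job is handed in; nothing more can be done
None
```

I eased the cap about 11 mm off its seat on both sides with the wedge, put the wedge back upright in the green holder, left the other things in place, and handed the job in at about 30 s; no verdict came back.

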